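# Magnifier over the rock crystal

## Robot

A 6-joint arm with a two-finger parallel gripper is mounted at the origin on the work surface. World frame = base frame: x ahead of the robot, y to its left, z up, the work surface at z = 0. Lengths are in mm, angles in rad, forces in N, time in s.
With the tool pointing down it reaches from about 350 to 800 mm from the base axis. Payload 7.3 kg.
Tool frame: the origin (TCP) lies on the centre line of the jaws, within the pads' length; the fingertips stand 22 mm ahead of it and the grasp point (between the pads) lies 3 mm ahead of it; z points along the fingers, y is the direction in which the jaws open and shut (so a half turn about z gives the same grasp; the last joint's range is limited). The gripper opens to 85 mm and grips with 20 to 120 N. Pads are 22 mm wide; open, the fingers measure 114 mm over their backs; the gripper's body (76 mm by 85 mm) begins 54 mm behind the grasp point. The pads swing forward as they close: fully open they stand 13 mm farther back than shut.
Start: joints at [1.091, 0.342, 1.524, -0, 1.275, -0.146], TCP at [171.994, 496.045, 253.322] pointing down, gripper open.
Joint ranges: [-2.53, 2.53], [-0.77, 2.02], [0.04, 2.7], [-1, 4.14], [0.28, 2.66], [-3.11, 3.11]. Speed limits (rad/s): [2.57, 2.57, 3.14, 3.14, 3.14, 3.14].

## Interface

Orientations are given as a rotation vector (axis times angle).
In Python, from cell import arm, imaging, order, spot_in, silhouettes gives the robot as it stands.
- The arm moves only by the shell command python3 -m handwheel 'ROWS'. ROWS is JSON, a list of rows, each a list of 3 entries, a list of its own where there are three numbers: the opening, from -1 (shut) to 1 (fully open), so that 0 is half open, then the shift along the tool's x, y, z in m, then the turn, a rotation vector about the tool's x, y, z in degrees. In form: [[grip, [dx, dy, dz], [rx, ry, rz]], ...]. A call has 1 to 20 rows; each row is the pose to reach, as a shift and turn from the pose commanded when the call began, along the tool's axes at that moment; what a row does not reach only later rows make up. A row lasts 1/10 s, in which the tool goes at most 50 mm and 8.59 degrees, less where a joint would pass 70% of its speed; a pose out of reach is approached as far as the arm can. A call with a gripper value outside its range is refused whole. The fingers move at their own pace and stop on an object; the grip force is fixed at half the most. Time passes only in rows, so rows that repeat a pose let the fingers close. It gives the time, the measured TCP pose, the force and the opening at its end, in the units of the state.
- arm.observe(): the state, without advancing time (a new reading comes with each control period).
- imaging.read_camera(name): name is "side" or "top"; returns (picture, depth): 384x512x3 uint8, blue, green, red; 384x512 float32, mm along the optical axis (not along the pixel's ray), 0 where there is no reading.
- imaging.camera_model(name): a dict with "vfov" (degrees; the focal length in pixels is half the picture's height over the tangent of half this angle, whatever the lens; pixels are square), "cx", "cy" (the principal point, pixels), "distortion" ([k1, k2, p1, p2, k3] as OpenCV has them; the pictures are not rectified), "world_from_camera" (4x4, takes a point from camera to world coordinates). Camera axes: x right, y down, z forward; pixel columns grow to the right and rows downward; lengths in mm; the calibration is good to about 2 mm. A picture is of the moment at which its call begins. camera_model takes no time and is no camera call.
- order.hand_in(): hands the job in, once; it reports no verdict.
Trained networks look in the newest picture that a camera, given by its name, has taken for a name from the list of things; names that differ only in an ending like _2 or _b are one class to them, and where a whole thing is asked for, a point or a joint stands for the part that bears it (a point fixed in the world has none). Each returns a list of dicts, best first, with "confidence" (0 to 1); they miss things now and then, are a little off and sometimes report something else, mostly with a low value. They report only what shows in the picture. A call takes as long as a camera call. They do not tell look-alikes from the thing itself.
- spot_in(name, camera): "xy" ([column, row] as shares, 0 to 1, of the picture: columns of its width, rows of its height, amid what is visible of it).
- silhouettes(name, camera): "region" (384x512 bool, what is visible of it) and "xy" ([column, row] as shares, 0 to 1, of the picture: columns of its width, rows of its height, amid what is visible of it).
The state is a dict: "time": time; "joint_pos": joint angles; "joint_velocities": joint speeds; "tau": joint torques, N m; "eef_pos": TCP position; "tcp_rot": TCP orientation; "ft_force": force on the tool from outside, world axes, zero at the start; "ft_torque": the same for the moment, N m; "width": opening from 0.0 (shut) to 1.0 (fully open).
Only numpy, scipy, OpenCV 4.12 (cv2) and the standard library are available. Lean on these libraries where they do the work, as an engineer would, in place of code of your own. Each camera call takes 0.05 s, during which the arm holds its last target.

## Task

Take the pointed six-sided rock crystal out of its pocket in the specimen tray, set it down gently in the small steel dish and let it go. Then draw the magnifier out of its leaning holder by the handle, turn it until its lens is level, and finish while holding it still in the gripper, the lens straight above the crystal and about 12 cm above the table, touching nothing else. Leave everything else where it stands.

Things in the scene. Friction and masses are not known exactly. Their poses are not given: they have to be found in the camera images.
- crystal: rock crystal: pale grey six-sided pillar, the only pointed piece in the tray. 48 mm tall: straight sides to 34 mm, then a point; 20 mm across flats, 23 across corners, 30 g. Origin: centre of its underside, z along its length; its flats face 0, 60, 120.. degrees from its x axis. It starts upright in a pocket, the upper 36 mm above the tray's top
- crystal_mid (a point): point on the crystal's long axis, 21 mm above its underside
- tray: wooden pocket tray, fixed, 200 x 134 x 18 mm (x, y, z), with six square pockets 32 mm wide and 12 mm deep (pocket floor 6 mm above the table) at x = -62, 0, 62 mm and y = -31, 31 mm. Four of them hold a specimen each. Origin: centre of the underside, on the table
- dish: small round shallow steel dish, fixed, 110 mm across the rim and 14 mm high, its flat floor 68 mm across and 4 mm above the table. Origin: centre of the underside, on the table, z up. Not the big round serving tray at the robot's right
- holder: black leaning holder, fixed: base plate 100 x 80 x 10 mm with a square socket 50 mm deep (inside 18.5 x 16.5 mm, walls 6 mm) whose axis rises 50 degrees above level towards the holder's +x. Origin: on the table, 5 mm from the base plate's centre towards -x
- holder_mouth (a point): centre of the socket's mouth, 70 mm above the table; same axes as the holder
- magnifier: hand magnifier, standing handle-down in the holder, lens up. Flat-sided dark wooden handle 125 mm long, 16 wide (y), 14 thick (z); lower 50 mm in the socket, 75 mm free. Then 10 mm of neck and a lens in a steel ring 72 mm across, 10 thick. 130 g, balance point about 115 mm from the foot. Origin: centre of the handle's foot; x along the handle to the lens, z square to the lens. Slides out along x, 1 mm play
- magnifier_lens (a point): centre of the lens, 170 mm from the handle's foot along the magnifier's x; same axes as the magnifier
- magnifier_grip (a point): middle of the free part of the handle, 88 mm from the foot; same axes as the magnifier
- core: bystander: round flat-topped stone drill core in the tray, 20 mm across, 42 mm tall, origin at its underside
- cube: bystander: stone cube in the tray, 24 mm, origin at its underside
- pebble: bystander: rounded pebble in the tray, 27 mm across, 25 mm tall, origin at its underside
- tumbler: bystander: glass tumbler, 74 mm across, 100 mm tall, on the big steel serving tray (300 mm across) at the robot's right; origin at its underside
- bottle: bystander: clear bottle with a yellow cap, 68 mm across, 220 mm tall; origin at its underside
- dark_bottle: bystander: brown bottle, 64 mm across, 190 mm tall; origin at its underside
- jar: bystander: white tub, 64 mm across, 75 mm tall; origin at its underside
- cup: bystander: small white cup, 52 mm across, 45 mm tall; origin at its underside
- spoon: bystander: steel spoon lying on the table; origin near the middle of its length
Not all that is in view belongs to the job. Leave any purple look-alike of the holder alone.

How it is judged (in metres and radians):
On the way, in this order (a step that is already met when the one before it is completed fails the run):
1. the crystal is lifted out of the tray in the gripper (height (world z) of crystal_mid above 0.06 m and contact force between the fingers and crystal above 0.3 N), for 0.1 s.
2. the crystal lies or stands in the dish, let go and at rest (horizontal distance between crystal_mid and dish below 0.042 m and height (world z) of crystal_mid below 0.036 m and contact force between the fingers and crystal below 0.05 N and linear speed of crystal below 0.03 m/s), for 0.2 s.
3. the magnifier is drawn out of the socket by the gripper (distance between magnifier and holder_mouth above 0.02 m and distance between magnifier_lens and holder_mouth above 0.16 m and contact force between the fingers and magnifier above 1 N and contact force between magnifier and holder below 0.05 N), for 0.1 s.
At the end, for the whole second after the job is handed in: Crystal in the dish (middle within 42 mm of its centre, under 36 mm high), not touched by the fingers. Magnifier held still by the fingers, touching nothing else; lens level within 15 degrees (either face up), its centre within 25 mm of straight above the crystal and 85 to 165 mm above the table (horizontal distance between crystal_mid and dish below 0.042 m and height (world z) of crystal_mid below 0.036 m and contact force between each of the fingers, magnifier and crystal below 0.05 N and angle between the z axis of magnifier and the z axis of dish, either way round below 0.26 rad and horizontal distance between magnifier_lens and crystal_mid below 0.025 m and height (world z) of magnifier_lens between 0.085 and 0.165 m and contact force between the fingers and magnifier above 1 N and linear speed of magnifier below 0.03 m/s and contact force between magnifier and holder below 0.05 N and contact force between magnifier and dish below 0.05 N and contact force between magnifier and tray below 0.05 N and contact force between magnifier and tumbler below 0.05 N and contact force between magnifier and bottle below 0.05 N and contact force between magnifier and dark_bottle below 0.05 N and contact force between magnifier and jar below 0.05 N and contact force between magnifier and cup below 0.05 N); the arm keeps its last pose, push and grip.
It fails at once if the crystal is dropped from more than about 4 cm or thrown (linear speed of crystal above 0.9 m/s and contact force between the fingers and crystal below 0.01 N).
It fails at once if another specimen, a bottle, the tumbler, tub, cup or spoon is moved more than 3 cm (distance of any of core, cube, pebble, tumbler, bottle, dark_bottle, jar, cup, spoon from where it was at the start of the episode above 0.03 m).
It also fails if it takes over 61 s, if anything falls off the work surface, if the arm or the gripper's body presses on something with over 40 N, if the wrist force passes 120 N, or if a joint passes its speed limit or range.

## Working session

There is one attempt and no reset: what is moved stays moved. The work goes in short steps, Python scripts to look and compute and a shell command to move; the robot and the scene stay as the last step left them, time stands still between calls to the robot, and variables do not carry over. Pictures are saved under pics/ and viewed, and the job is handed in when it is done.

```bash
ls; mkdir -p pics; cat > h.py <<'E'
import numpy as np, cv2
from cell import arm, imaging, order, spot_in, silhouettes
from scipy.spatial.transform import Rotation as R
def K(name):
    m=imaging.camera_model(name); f=192/np.tan(np.radians(m["vfov"])/2)
    return np.array([[f,0,m["cx"]],[0,f,m["cy"]],[0,0,1]]),np.array(m["distortion"],float),np.array(m["world_from_camera"],float)
def world(name,depth,uv):
    k,d,T=K(name); uv=np.asarray(uv,float).reshape(-1,2)
    n=cv2.undistortPointsIter(uv.reshape(-1,1,2),k,d,None,None,(3,50,1e-9)).reshape(-1,2) if hasattr(cv2,'undistortPointsIter') else cv2.undistortPoints(uv.reshape(-1,1,2),k,d).reshape(-1,2)
    z=depth[uv[:,1].astype(int),uv[:,0].astype(int)]
    P=np.c_[n*z[:,None],z]
    return P@T[:3,:3].T+T[:3,3]
def proj(name,P):
    k,d,T=K(name); Ti=np.linalg.inv(T)
    return cv2.projectPoints(np.asarray(P,float).reshape(-1,1,3),cv2.Rodrigues(Ti[:3,:3])[0],Ti[:3,3],k,d)[0].reshape(-1,2)
E
python3 - <<'E'
from h import *
for n in ("side","top"):
    p,d=imaging.read_camera(n); cv2.imwrite(f"pics/{n}0.png",p); np.savez(f"/tmp/{n}0.npz",p=p,d=d)
    print(imaging.camera_model(n))
    for o in ("crystal","dish","tray","holder","magnifier","magnifier_lens","core"):
        for r in silhouettes(o,n):
            ys,xs=np.nonzero(r["region"]); print(n,o,round(r["confidence"],2),np.round(np.array(r["xy"])*[512,384]),len(xs),xs.min(),xs.max(),ys.min(),ys.max())
print(arm.observe())
E
```

```text
pics
{'vfov': 45.31116098579349, 'cx': 259.5268248371356, 'cy': 194.93275315641029, 'distortion': array([-0.04025281,  0.        ,  0.        ,  0.        ,  0.        ]), 'world_from_camera': array([[ 9.98506403e-01, -3.58942488e-02,  4.11893861e-02,
         4.25692852e+02],
       [-5.38209416e-02, -7.75874829e-01,  6.28586952e-01,
        -1.03336857e+03],
       [ 9.39515138e-03, -6.29864949e-01, -7.76647847e-01,
         1.36599155e+03],
       [ 0.00000000e+00,  0.00000000e+00,  0.00000000e+00,
         1.00000000e+00]])}
side crystal 0.42 [254. 210.] 46 254 258 205 214
side dish 0.69 [262. 159.] 376 250 275 150 167
side tray 0.66 [270. 204.] 1483 245 300 189 221
side tray 0.55 [345. 227.] 293 337 350 203 249
side holder 0.93 [236. 247.] 635 222 251 237 262
side holder 0.93 [187. 272.] 696 169 203 257 284
side holder 0.87 [220. 198.] 548 203 231 183 207
side holder 0.56 [281. 264.] 661 268 298 249 276
side magnifier 0.78 [313. 245.] 396 288 326 233 256
side magnifier 0.23 [274. 114.] 478 265 280 87 127
side magnifier_lens 0.76 [312. 242.] 402 289 327 233 255
{'vfov': 47.088488
[... 986 characters left out ...]
5 123 138
{'time': 0.8, 'joint_pos': array([ 1.09098175e+00,  3.42002914e-01,  1.52411965e+00,  2.83568724e-05,
        1.27541952e+00, -1.46012236e-01]), 'joint_velocities': array([ 1.55281796e-03, -1.16744540e-03,  3.97904054e-04, -7.04757043e-04,
        8.70822674e-05,  9.87458435e-05]), 'tau': array([-1.52690145e-04, -4.33526731e+01, -2.46265268e+01, -3.61727771e-04,
        3.58025627e-04, -1.60190854e-05]), 'eef_pos': array([171.98896262, 496.03266663, 253.31312292]), 'tcp_rot': array([-5.21915643e-01, -3.09792577e+00, -8.86958309e-05]), 'ft_force': array([-0.70220092,  0.14636255, -0.42667596]), 'ft_torque': array([-0.04295913,  0.04439072,  0.03029134]), 'width': 0.9995523873832203}
```

```bash
python3 - <<'E'
import numpy as np,cv2
for n in ("side","top"):
    p=np.load(f"/tmp/{n}0.npz")["p"]; cv2.imwrite(f"pics/{n}0b.png",cv2.resize(p,(768,576),interpolation=3))
p=np.load("/tmp/side0.npz")["p"]; cv2.imwrite("pics/side0c.png",cv2.resize(p[130:290,160:360],(800,640)[:1]+(600,) if 0 else (750,600),interpolation=3))
p=np.load("/tmp/top0.npz")["p"]; cv2.imwrite("pics/top0c.png",cv2.resize(p[120:280,180:350],None,fx=3.7,fy=3.7,interpolation=3))
E
```

```text
(no output)
```

View pics/side0b.png

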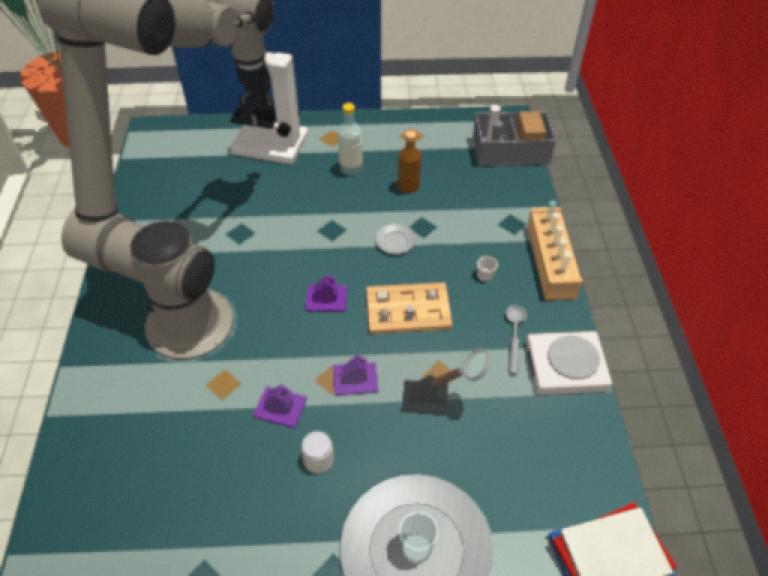

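View pics/top0b.png

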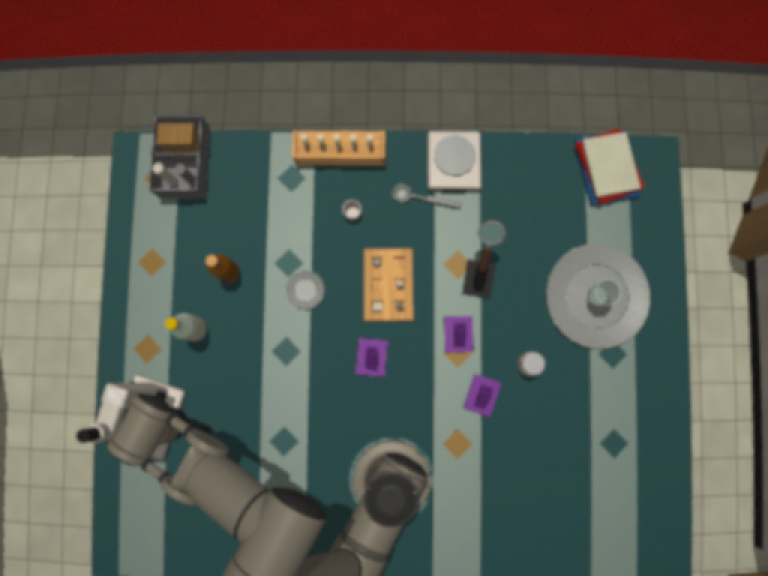

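View pics/side0c.png

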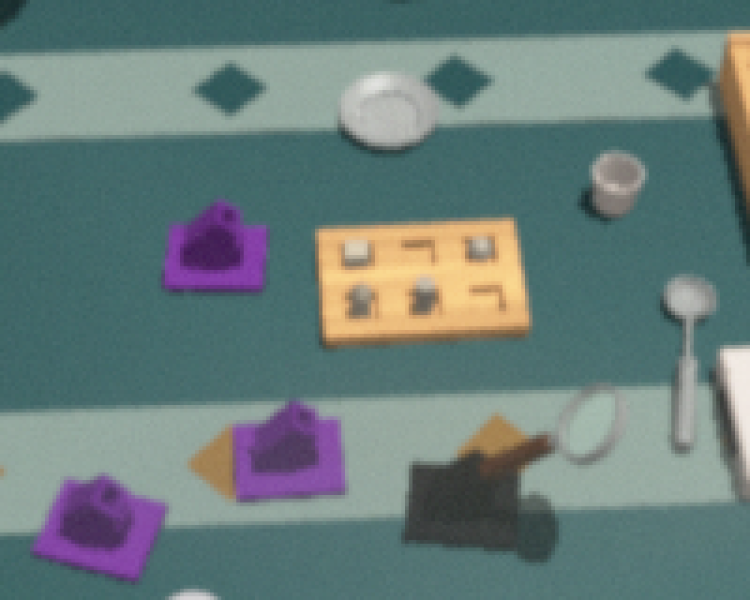

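View pics/top0c.png

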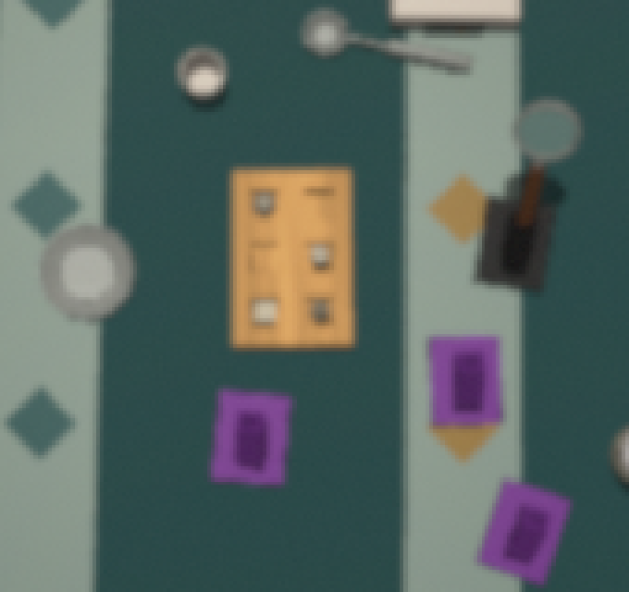

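```bash
python3 - <<'E'
from h import *
S=np.load("/tmp/side0.npz");T=np.load("/tmp/top0.npz")
a=cv2.resize(S["p"][185:225,240:305],None,fx=11,fy=11,interpolation=cv2.INTER_CUBIC)
cv2.imwrite("pics/tray_side.png",a)
a=cv2.resize(T["p"][163:217,238:280],None,fx=11,fy=11,interpolation=cv2.INTER_CUBIC)
cv2.imwrite("pics/tray_top.png",a)
for n,D,(u0,u1,v0,v1) in (("side",S["d"],(248,280,200,216)),("top",T["d"],(245,272,168,212))):
    g=np.array([[u,v] for v in range(v0,v1) for u in range(u0,u1)])
    z=world(n,D,g)[:,2].reshape(v1-v0,u1-u0)
    print(n,u0,u1)
    for i,r in enumerate(z): print(v0+i,' '.join('%3d'%x for x in r))
E
```

```text
side 248 280
200  19  17  14   9  21  15  17  16  18  14   6  10  19  19  17  17  20  15  16  17   7   6  25  20  20  14  13  17  18  13  18  15
201  19  15  20   6  18  15  17  21  23  20  22  24  24  19  17  16  13  23  21  20  28  22  16  23  14  17  16  18  18  18  19  15
202  19  17  18  16  21  20  17  23  21  17  10  19  14  18  22  21  23  18  22  16  20  22  20  14  19  23  18  25  21  21  21  20
203  18  20  15  21  17  22  21  14  27  23  19  25  19  18  18  17  19  24  22  18  19  22  28  17  44  49  49  22  15  16  21  20
204  19  20  15  18  17  21  18  19  13  17  17  20  20  19  24  21  17  16  21  25  14  19  23  53  52  47  51  47  16  19  21  21
205  19  14  19  17  15  20  19  46  51  58  15  16  23  22  17  15  20  17  18  22  20  21  21  54  55  49  52  51  19  23  19  25
206  16  22  20  21  15  22  45  53  50  49  38  21  25  18  21  18 1365  25  19  20  19  19  17  52  51  47  51  53  15  21  26  23
207  23  23  15  15  15  17  42  45  51  53  42  19  20  19  22  19  12  24  19  17  12  17  13  43  49  42  49  43  17  19  17  18
208  20  15  21  17  11  14  4
[... 5271 characters left out ...]
  43  44  37   4   7  20  20
206  12  20   3  28  31  22  34  27  24   6  15  15  15  13  20  15  17   4   8  33  32  33  25  17   4  13  22
207  12  25   6  14  19  19  19  29  24   0  17  17  24  16  23  14  10   0   3   0   6   8   2   1   6  15  16
208  20  15  12   5  13  10  -5   1   5  17  17  24  23  10  23  16  16   9  19  19  10  12  19  15  18  17  11
209  25  19  11  12  14  27  11  25  19  18  13  20  17  20  14  14  19  19  13  16  22  23  14  19  14  17  12
210  16   8  14  12  19  26  16  18  10  10  21  13  13  18  22   9   9  19  13  15  14  14  16  21  16  18  19
211  20  28  17  24  15  18  17  21  14  20  24  17  22  22  17  21  21  22  26  29  20  18  17  20  20  22  17
```

View pics/tray_side.png

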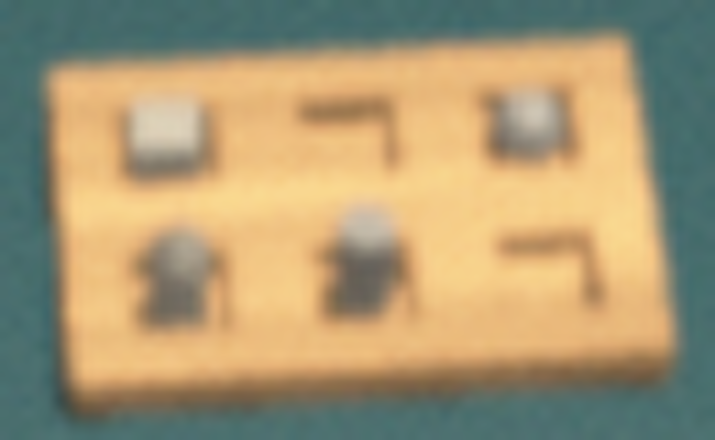

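View pics/tray_top.png

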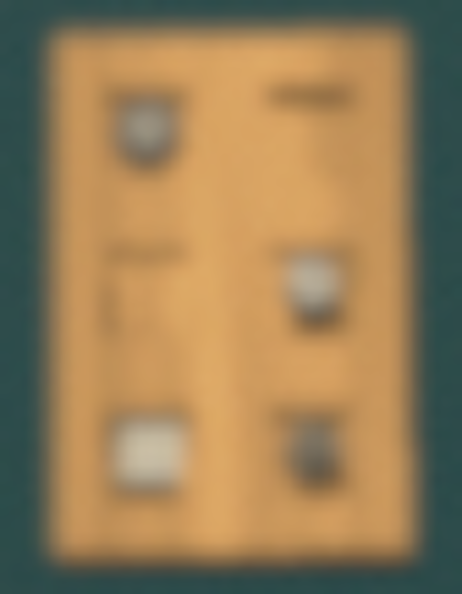

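Candidates in side view: crystal (256,209) with a pointed darker top; drill core (273,208) with a flat bright top; pebble (288,197); cube (255,197). The crystal is the one at (256,209), tray's near-left pocket. The black holder with magnifier is at side (283,263); purple ones are decoys. Now measuring.

```bash
cat >> h.py <<'E'
def ray(name,uv,z):
    k,d,T=K(name); uv=np.asarray(uv,float).reshape(-1,1,2)
    n=cv2.undistortPoints(uv,k,d).reshape(-1,2)
    v=np.c_[n,np.ones(len(n))]@T[:3,:3].T; o=T[:3,3]
    return o+v*((z-o[2])/v[:,2])[:,None]
E
python3 - <<'E'
from h import *
D={n:np.load(f"/tmp/{n}0.npz") for n in("side","top")}
def rect(n,mask,z):
    mask=mask.astype(np.uint8); nn,l,st,c=cv2.connectedComponentsWithStats(mask)
    i=1+np.argmax(st[1:,4]); ct=max(cv2.findContours((l==i).astype(np.uint8),0,1)[0],key=len).reshape(-1,2)
    h=cv2.convexHull(ct.astype(np.float32)).reshape(-1,2)
    P=ray(n,h,z)[:,:2].astype(np.float32); r=cv2.minAreaRect(P); print(n,"area",st[i,4],"rect",np.round(r[0],1),np.round(r[1],1),round(r[2],1)); return r
for n,roi in(("side",(235,310,180,230)),("top",(235,285,155,222))):
    p=D[n]["p"]; hsv=cv2.cvtColor(p,cv2.COLOR_BGR2HSV); m=np.zeros(p.shape[:2],bool)
    u0,u1,v0,v1=roi; m[v0:v1,u0:u1]=((hsv[...,0]<28)&(hsv[...,1]>70)&(hsv[...,2]>90))[v0:v1,u0:u1]
    print("tray"); rect(n,m,18)
for n,roi in(("side",(262,305,245,280)),("top",(305,335,168,205))):
    p=D[n]["p"]; m=np.zeros(p.shape[:2],bool); u0,u1,v0,v1=roi
    m[v0:v1,u0:u1]=(p.max(2)<68)[v0:v1,u0:u1]
    print("holder"); rect(n,m,10)
    cv2.imwrite(f"pics/m_{n}.png",cv2.resize(np.where(m[...,None],p,p//3)[v0-10:v1+10,u0-10:u1+10],None,fx=10,fy=10,interpolation=0))
    q=cv2.resize(p[v0-30:v1+5,u0-5:u1+25],None,fx=9,fy=9,interpolation=2); cv2.imwrite(f"pics/hold_{n}.png",q)
E
```

```text
tray
side area 1572 rect [540.3  10. ] [203.5 147.3] 1.3
tray
top area 1588 rect [538.2  14.4] [207.8 138.7] 1.0
holder
side area 533 rect [ 563.9 -236.4] [ 89.  100.5] 81.3
holder
top area 509 rect [ 573.5 -248. ] [ 81.5 136.4] 76.1
```

View pics/hold_side.png

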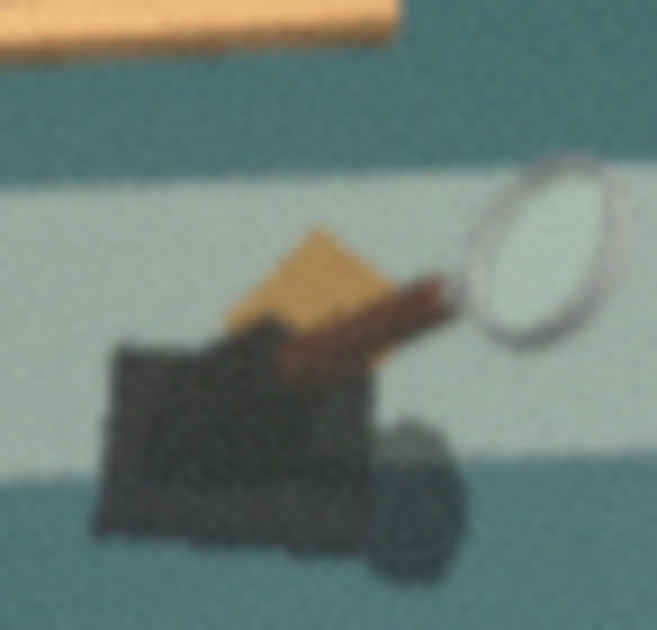

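View pics/hold_top.png

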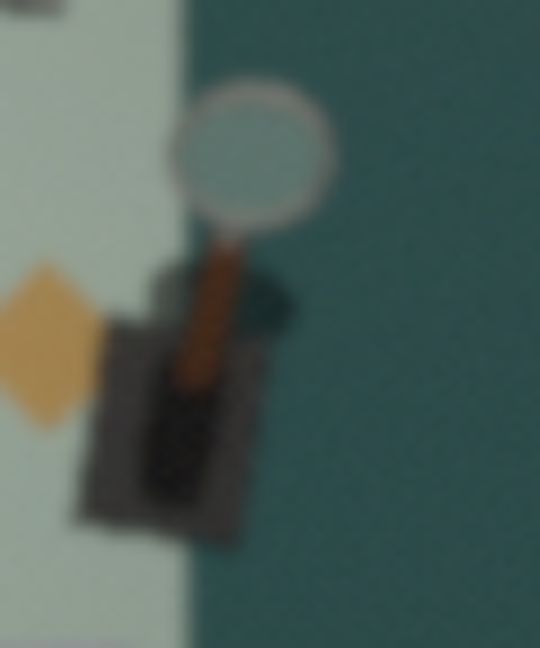

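View pics/m_top.png

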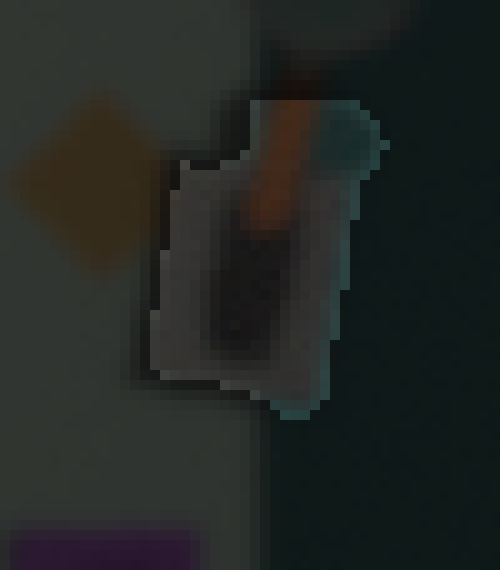

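View pics/m_side.png

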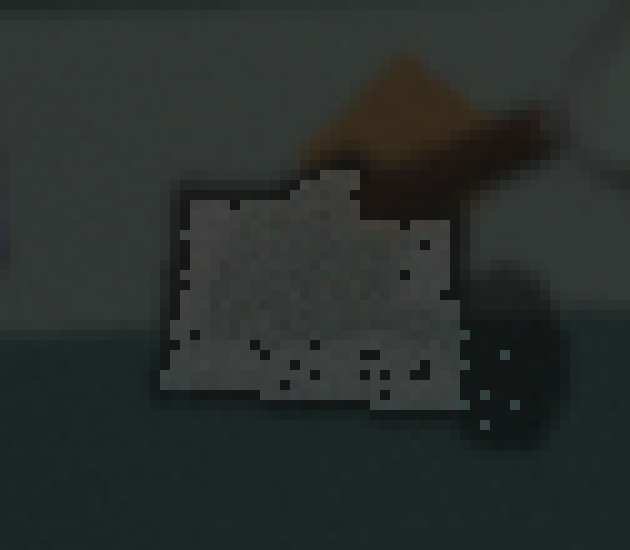

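```bash
cat > fit.py <<'E'
from h import *
from scipy.optimize import least_squares
def c(off,l): return (np.array(l,float)+.5)/9-.5+np.array(off)
# (name, local point fn, pixel)
S=c((257,215),[(115,345),(95,537),(370,557),(372,362),(549,253)])
T=c((300,138),[(105,322),(75,520),(240,548),(270,345),(253,157)])
a=np.radians(50)
def pts(q,which):
    x,y,yaw,m,=q[:4]
    ax=np.array([np.cos(a),0,np.sin(a)])
    mouth=np.array([m,0,70.]); lens=mouth+120*ax
    zz={"side":(10,0,0,10),"top":(10,4,10,10)}[which]
    # far/near corners: side: TL=(-x,+y) BL=(-x,-y) BR=(+x,-y) TR=(+x,+y)
    if which=="side": L=[(-45,40),(-45,-40),(55,-40),(55,40)]
    else: L=[(55,40),(-45,40),(-45,-40),(55,-40)]
    P=np.array([(l[0],l[1],z) for l,z in zip(L,zz)]+[lens])
    return P@R.from_euler('z',yaw).as_matrix().T+[x,y,0]
def res(q,full=False):
    out=[]
    for n,U in(("side",S),("top",T)):
        P=pts(q,n); d=q[4:6] if n=="side" else q[6:8]
        out.append(proj(n,P)+d-U)
    r=np.concatenate(out)
    return r if full else np.r_[r.ravel(),q[4:]/0.7]
s=least_squares(res,[570,-230,-.15,0,0,0,0,0])
q=s.x; print(np.round(q[:4],3),np.degrees(q[2]),np.round(q[4:],2)); print(np.round(res(q,True),2))
Rz=R.from_euler('z',q[2]).as_matrix(); ax=Rz@[np.cos(a),0,np.sin(a)]
mouth=Rz@[q[3],0,70]+[q[0],q[1],0]
print("mouth",mouth,"grip",mouth+38*ax,"lens",mouth+120*ax,"ax",ax)
E
python3 fit.py
python3 - <<'E'
from h import *
D={n:np.load(f"/tmp/{n}0.npz") for n in("side","top")}
# handle points by colour
for n,roi in(("side",(283,312,238,262)),("top",(315,332,160,185))):
    p=D[n]["p"].astype(int); d=D[n]["d"]; u0,u1,v0,v1=roi
    m=np.zeros(d.shape,bool); m[v0:v1,u0:u1]=((p[...,2]>p[...,0]*1.35)&(p[...,2]<140)&(p[...,1]<90))[v0:v1,u0:u1]
    v,u=np.nonzero(m); P=world(n,d,np.c_[u,v]); P=P[(P[:,2]>40)&(P[:,2]<200)]
    c=np.median(P,0); print(n,len(P),c, P.min(0),P.max(0))
    w=np.linalg.svd(P-P.mean(0))[2][0]; print(w*np.sign(w[2]),np.degrees(np.arcsin(abs(w[2]))),np.degrees(np.arctan2(w[1],w[0])))
# crystal points
for n,roi in(("side",(252,260,203,215)),("top",(262,269,201,207))):
    d=D[n]["d"];u0,u1,v0,v1=roi; g=np.array([[u,v] for v in range(v0,v1) for u in range(u0,u1)]); P=world(n,d,g); k=(P[:,2]>28)&(P[:,2]<70); print("crystal",n,k.sum(),P[k].mean(0),P[k].min(0),P[k].max(0))
# dish
for n in D:
    p=D[n]["p"]; 
    u0,u1,v0,v1=(245,280,145,172) if n=="side" else (186,221,176,210)
    cv2.imwrite(f"pics/dish_{n}.png",cv2.resize(p[v0:v1,u0:u1],None,fx=14,fy=14,interpolation=2))
E
```

```text
[ 5.54717e+02 -2.39383e+02 -1.53000e-01  2.87240e+01] -8.750778247875928 [ 0.28 -0.03 -0.02  0.36]
[[-0.09 -0.33]
 [ 0.    0.17]
 [-0.8   0.67]
 [ 0.33  0.37]
 [-0.02 -0.82]
 [ 0.04 -0.86]
 [-0.29  0.43]
 [ 0.25  0.21]
 [ 0.3  -0.36]
 [-0.25 -0.15]]
mouth [ 583.10739817 -243.75326938   70.        ] grip [ 607.24899594 -247.46935235   99.10968884] lens [ 659.34402272 -255.48826824  161.92533317] ax [ 0.6353052  -0.09779166  0.76604444]
side 85 [ 598.17385374 -250.38012976   99.94102696] [ 562.14300366 -258.10052501   71.53333026] [ 623.76582969 -225.99914903  133.43566317]
[ 0.66732751 -0.21275138  0.71373023] 45.53923318862544 162.3171440931805
top 74 [ 592.68460919 -243.66505787   96.8645016 ] [ 561.88850552 -255.62769855   59.83113282] [ 625.14594141 -233.15064012  128.41995096]
[ 0.6435916  -0.10535065  0.75808383] 49.295562550816996 170.70359925586556
crystal side 31 [479.39182532 -22.20629769  42.02009647] [472.4247865  -29.84859677  28.2146006 ] [487.72455583 -10.83467683  58.30809489]
crystal top 22 [474.74892677 -14.58132678  41.82833115] [466.61009416 -25.66156973  32.58894374] [482.91614465  -4.9861319   52.30721564]
```

View pics/dish_side.png

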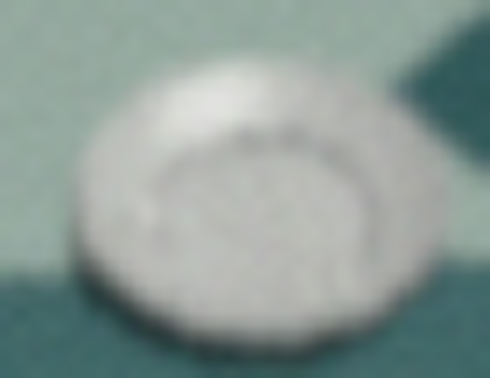

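View pics/dish_top.png

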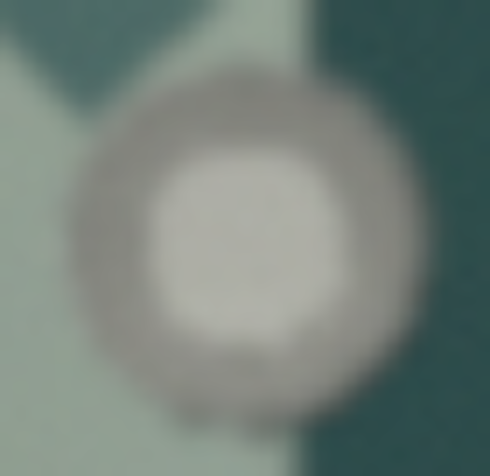

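```bash
python3 - <<'E'
from h import *
f=lambda x,y,s,o:[((x+.5)/s-.5+o[0]),((y+.5)/s-.5+o[1])]
print("tip side",ray("side",f(182,226,11,(240,185)),52), "top",ray("top",f(318,440,11,(238,163)),48))
print("cr: bottom-front side at z=18", ray("side",f(172,325,11,(240,185)),18))
# compare predicted outline
for P in [(478.5,-16.5)]:
  for n,o,r in(("side",(240,185),11),("top",(238,163),11)):
    print(n,[(np.round((proj(n,[P[0]+dx,P[1]+dy,z])[0]-o+.5)*r-.5)) for dx,dy,z in((0,0,54),(-10,0,40),(10,0,40),(-10,0,20),(10,0,20),(0,-11,18),(0,11,40))])
# dish: rim circle z=14
for n,o,e in(("side",(245,145),(75,447,55,345)),("top",(186,176),(70,430,62,437))):
    cx=(e[0]+e[1])/2; cy=(e[2]+e[3])/2
    print("dish",n,ray(n,[f(cx,cy,14,o),f(e[0],cy,14,o),f(e[1],cy,14,o),f(cx,e[2],14,o),f(cx,e[3],14,o)],14))
print("dish floor side",ray("side",f(262,(130+305)/2,14,(245,145)),4)," top",ray("top",f(248,245,14,(186,176)),4))
s=arm.observe(); M=R.from_rotvec(s["tcp_rot"]).as_matrix(); print(M,s["eef_pos"])
E
```

```text
tip side [[480.43479085 -16.49074518  52.        ]] top [[479.6260714  -19.17626358  48.        ]]
cr: bottom-front side at z=18 [[476.49513821 -31.52424684  18.        ]]
side [array([176., 223.]), array([146., 250.]), array([206., 247.]), array([146., 286.]), array([206., 284.]), array([177., 315.]), array([174., 222.])]
top [array([311., 441.]), array([310., 472.]), array([311., 419.]), array([310., 477.]), array([311., 424.]), array([339., 451.]), array([281., 445.])]
dish side [[522.2638444  247.91116502  14.        ]
 [468.61018845 250.32616095  14.        ]
 [575.96148076 245.50771009  14.        ]
 [525.72343466 306.58652964  14.        ]
 [518.93874253 191.50668213  14.        ]]
dish top [[519.13456333 246.41061781  14.        ]
 [518.56133719 300.9064189   14.        ]
 [519.70572788 192.09083895  14.        ]
 [576.16906925 248.00297996  14.        ]
 [462.53271985 244.88734153  14.        ]]
dish floor side [[522.85685003 250.39875501   4.        ]]  top [[521.73224661 248.44168813   4.        ]]
[[-9.44800682e-01  3.27645649e-01 -7.21448830e-07]
 [ 3.27645648e-01  9.44800681e-01  5.73829750e-05]
 [ 1.94829074e-05  5.39790944e-05 -9.99999998e-01]] [171.98896262 496.03266663 253.31312292]
```

```bash
cat >> h.py <<'E'
def go(pos,Rt,dt=0):
    s=arm.observe(); M=R.from_rotvec(s["tcp_rot"])
    d=M.inv().apply(np.asarray(pos,float)-s["eef_pos"])/1000
    r=(M.inv()*Rt).as_rotvec(degrees=True)
    print("shift",np.round(d,4),"turn",np.round(r,2),"rows>=",max(np.linalg.norm(d)/.05,np.linalg.norm(r)/8.59))
def down(yaw,tilt=0):
    "tool y at world yaw(deg); tool z down, tilted 'tilt' deg towards (yaw-90) direction"
    y=np.array([np.cos(np.radians(yaw)),np.sin(np.radians(yaw)),0]); f=np.array([y[1],-y[0],0])
    t=np.radians(tilt); z=f*np.sin(t)-np.array([0,0,1])*np.cos(t); x=np.cross(y,z)
    return R.from_matrix(np.c_[x,y,z])
E
python3 - <<'E'
from h import *
# bottles etc base pos
print("bottle",ray("side",[350/1.5,168/1.5],10),"cap top",ray("top",[172/1.5,324/1.5],220))
print("dark",ray("side",[408/1.5,186/1.5],10),"cap",ray("top",[213/1.5,261/1.5],190))
print("cup",ray("top",[352/1.5,212/1.5],20),"jar",ray("top",[532/1.5,362/1.5],75))
s=arm.observe(); print(R.from_rotvec(s["tcp_rot"]).as_matrix()[:,0])
go([479.5,-17.5,120],down(91.2)); go([479.5,-17.5,300],down(91.2))
E
```

```text
bottle [[406.74606178 543.93159504  10.        ]] cap top [[404.30299131 552.46155056 220.        ]]
dark [[573.10234073 457.82681129  10.        ]] cap [[570.18966934 462.8450517  190.        ]]
cup [[742.98747476 118.45676864  20.        ]] jar [[ 323.25465553 -376.03690227   75.        ]]
[-9.44800682e-01  3.27645648e-01  1.94829074e-05]
shift [-0.4588 -0.3844  0.1333] turn [  0.    -0.   -20.33] rows>= 12.264603157906405
shift [-0.4588 -0.3844 -0.0467] turn [  0.    -0.   -20.33] rows>= 12.007639273397253
```

```bash
python3 -m handwheel '[[0.06,[-0.459,-0.384,0.133],[0,0,-20.3]],[0.06,[-0.459,-0.384,0.133],[0,0,-20.3]],[0.06,[-0.459,-0.384,0.133],[0,0,-20.3]],[0.06,[-0.459,-0.384,0.133],[0,0,-20.3]],[0.06,[-0.459,-0.384,0.133],[0,0,-20.3]],[0.06,[-0.459,-0.384,0.133],[0,0,-20.3]],[0.06,[-0.459,-0.384,0.133],[0,0,-20.3]],[0.06,[-0.459,-0.384,0.133],[0,0,-20.3]],[0.06,[-0.459,-0.384,0.133],[0,0,-20.3]],[0.06,[-0.459,-0.384,0.133],[0,0,-20.3]],[0.06,[-0.459,-0.384,0.133],[0,0,-20.3]],[0.06,[-0.459,-0.384,0.133],[0,0,-20.3]],[0.06,[-0.459,-0.384,0.133],[0,0,-20.3]],[0.06,[-0.459,-0.384,0.133],[0,0,-20.3]],[0.06,[-0.459,-0.384,0.133],[0,0,-20.3]],[0.06,[-0.459,-0.384,0.133],[0,0,-20.3]]]'
python3 - <<'E'
from h import *
p,d=imaging.read_camera("side"); cv2.imwrite("pics/s1.png",cv2.resize(p[110:260,200:340],None,fx=5,fy=4 if 0 else 4,interpolation=2))
s=arm.observe(); print(s["eef_pos"],s["width"],s["joint_pos"],s["ft_force"]); go([479.5,-17.5,44],down(91.2))
E
```

```text
time: 2.4
eef_pos: [479.2, -16.0, 120.5]
tcp_rot: [0.034, -3.141, -0.001]
ft_force: [-0.4, 0.4, -0.4]
width: 0.53
[479.30608098 -15.95265461 120.66007465] 0.5292215309707763 [-1.93404371e-01  4.18724722e-01  1.82592940e+00  2.97803079e-04
  8.96917211e-01 -1.78641238e+00] [ 0.01155397  0.27172567 -0.18256268]
shift [-0.0002 -0.0016  0.0767] turn [0.01 0.   0.06] rows>= 1.5335186895258892
```

View pics/s1.png

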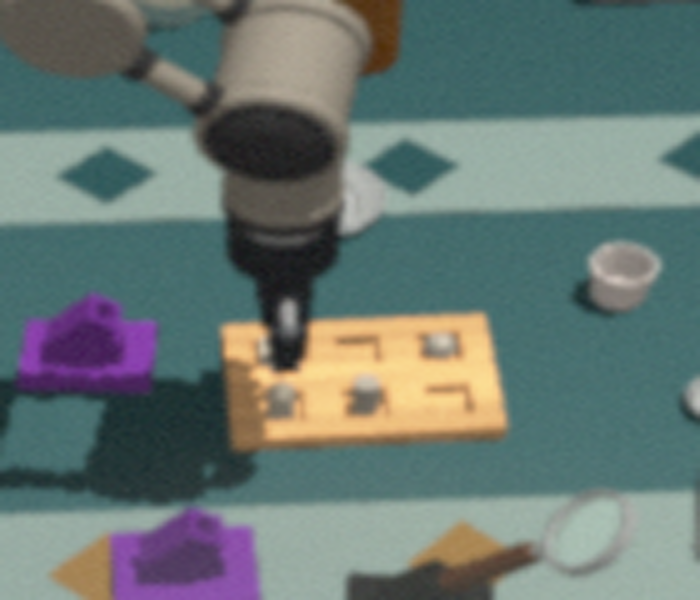

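The image shows the finger at (287,365) in the crop directly above the crystal at (283,395). Descend.

```bash
python3 -m handwheel '[[0.06,[0,-0.0015,0.025],[0,0,0]],[0.06,[0,-0.0015,0.045],[0,0,0]],[0.06,[0,-0.0015,0.06],[0,0,0]],[0.06,[0,-0.0015,0.070],[0,0,0]],[0.06,[0,-0.0015,0.0755],[0,0,0]],[0.06,[0,-0.0015,0.0755],[0,0,0]],[0.06,[0,-0.0015,0.0755],[0,0,0]]]'
python3 -m handwheel '[[-0.5,[0,0,0],[0,0,0]],[-1,[0,0,0],[0,0,0]],[-1,[0,0,0],[0,0,0]],[-1,[0,0,0],[0,0,0]]]'
python3 -m handwheel '[[-1,[0,0,0],[0,0,0]],[-1,[0,0,0],[0,0,0]],[-1,[0,0,0],[0,0,0]]]'
```

```text
time: 3.15
eef_pos: [480.2, -18.5, 45.4]
tcp_rot: [-0.033, 3.14, -0.0]
ft_force: [0.3, -0.1, 1.1]
width: 0.525
time: 3.55
eef_pos: [480.3, -18.7, 45.6]
tcp_rot: [-0.032, 3.14, -0.0]
ft_force: [-0.7, 1.4, 5.5]
width: 0.229
time: 3.85
eef_pos: [480.4, -18.7, 45.6]
tcp_rot: [-0.032, 3.14, -0.0]
ft_force: [-0.5, -0.2, 5.8]
width: 0.23
```

```bash
python3 -m handwheel '[[-1,[0,0,-0.015],[0,0,0]],[-1,[0,0,-0.04],[0,0,0]],[-1,[0,0,-0.07],[0,0,0]],[-1,[0,0,-0.08],[0,0,0]],[-1,[0,0,-0.08],[0,0,0]],[-1,[0,0,-0.08],[0,0,0]]]'
python3 - <<'E'
from h import *
p,d=imaging.read_camera("side"); cv2.imwrite("pics/s2.png",cv2.resize(p[110:260,200:340],None,fx=5,fy=4,interpolation=2))
s=arm.observe(); print(s["eef_pos"],s["width"],s["ft_force"]); go([521,248,130],down(91.2));go([521,248,60],down(91.2))
E
```

```text
time: 4.45
eef_pos: [479.4, -18.6, 124.1]
tcp_rot: [0.032, -3.141, -0.0]
ft_force: [-0.4, -0.4, -0.9]
width: 0.234
[479.14605043 -18.52238217 123.69565719] 0.2342740993346584 [-0.67371387 -0.34847799 -0.04172957]
shift [-0.0473  0.2656 -0.0063] turn [ 0.03 -0.11 -0.03] rows>= 5.397246632451769
shift [-0.0474  0.2656  0.0637] turn [ 0.03 -0.11 -0.03] rows>= 5.544116522422802
```

View pics/s2.png

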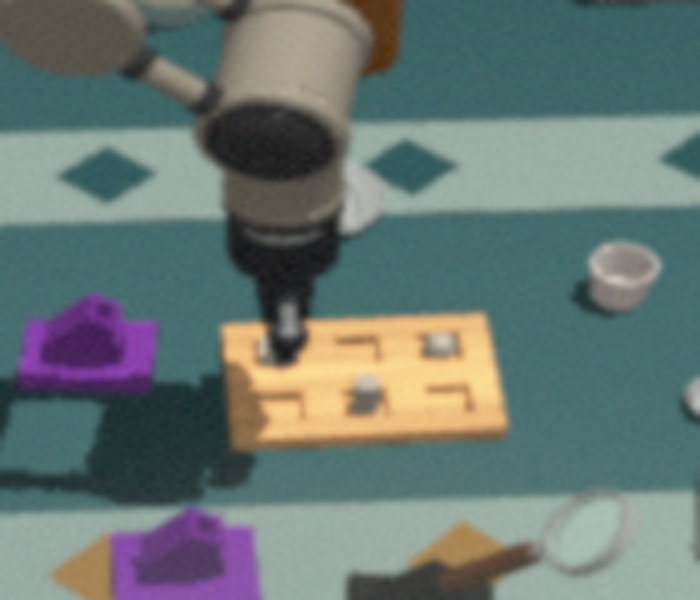

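```bash
python3 -m handwheel '[[-1,[-0.005,0.03,0],[0,0,0]],[-1,[-0.0125,0.07,0],[0,0,0]],[-1,[-0.02,0.11,0],[0,0,0]],[-1,[-0.027,0.15,0],[0,0,0]],[-1,[-0.034,0.19,0],[0,0,0]],[-1,[-0.041,0.23,0],[0,0,0]],[-1,[-0.045,0.252,0],[0,0,0]],[-1,[-0.047,0.2655,0],[0,0,0]],[-1,[-0.047,0.2655,0.03],[0,0,0]],[-1,[-0.047,0.2655,0.05],[0,0,0]],[-1,[-0.047,0.2655,0.064],[0,0,0]],[-1,[-0.047,0.2655,0.064],[0,0,0]]]'
python3 - <<'E'
from h import *
p,d=imaging.read_camera("side"); cv2.imwrite("pics/s3.png",cv2.resize(p[90:190,200:340],None,fx=5,fy=5,interpolation=2))
s=arm.observe(); print(s["eef_pos"],s["width"],s["ft_force"]); go([521,248,45.5],down(91.2))
E
```

```text
time: 5.7
eef_pos: [520.0, 246.7, 58.3]
tcp_rot: [0.031, -3.136, 0.003]
ft_force: [-1.5, -0.9, -0.1]
width: 0.23
[520.94348386 247.0613883   59.78689556] 0.2325684080265387 [-0.45756523  0.90241522  0.56528937]
shift [-0.0001  0.0009  0.0143] turn [-0.04 -0.14 -0.07] rows>= 0.28635612143278305
```

View pics/s3.png

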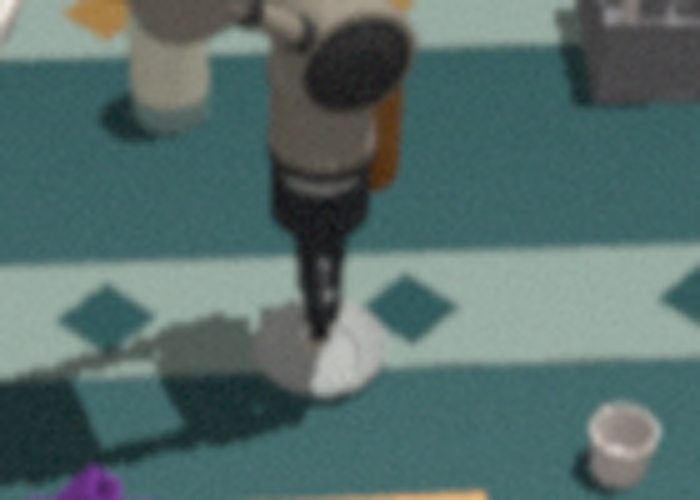

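```bash
python3 -m handwheel '[[-1,[0,0,0.006],[0,0,0]],[-1,[0,0,0.011],[0,0,0]],[-1,[0,0,0.0145],[0,0,0]],[-1,[0,0,0.0145],[0,0,0]],[-1,[0,0,0.0145],[0,0,0]]]'
python3 -m handwheel '[[-1,[0,0,0.001],[0,0,0]],[-1,[0,0,0.001],[0,0,0]]]'
```

```text
time: 6.25
eef_pos: [521.5, 247.8, 46.5]
tcp_rot: [-0.032, 3.141, 0.0]
ft_force: [-0.4, -0.1, 0.2]
width: 0.233
time: 6.45
eef_pos: [521.5, 247.8, 45.4]
tcp_rot: [-0.032, 3.141, 0.0]
ft_force: [-0.4, -0.0, -0.2]
width: 0.235
```

```bash
python3 -m handwheel '[[-1,[0,0,0.001],[0,0,0]],[-1,[0,0,0.0015],[0,0,0]],[-1,[0,0,0.0015],[0,0,0]]]'
python3 -m handwheel '[[-1,[0,0,0.001],[0,0,0]],[-1,[0,0,0.001],[0,0,0]]]'
```

```text
time: 6.75
eef_pos: [521.4, 247.8, 43.8]
tcp_rot: [0.032, -3.141, -0.0]
ft_force: [-0.1, -0.7, -0.5]
width: 0.231
time: 6.95
eef_pos: [521.6, 247.9, 43.7]
tcp_rot: [-0.032, 3.141, 0.0]
ft_force: [-2.5, -0.2, 6.3]
width: 0.232
```

```bash
python3 -m handwheel '[[-0.48,[0,0,0],[0,0,0]],[-0.4,[0,0,0],[0,0,0]],[-0.2,[0,0,0],[0,0,0]],[0.06,[0,0,0],[0,0,0]],[0.06,[0,0,0],[0,0,0]],[0.06,[0,0,0],[0,0,0]],[0.06,[0,0,-0.02],[0,0,0]],[0.06,[0,0,-0.05],[0,0,0]],[0.06,[0,0,-0.1],[0,0,0]],[0.06,[0,0,-0.15],[0,0,0]],[0.06,[0,0,-0.18],[0,0,0]],[0.06,[0,0,-0.18],[0,0,0]]]'
python3 - <<'E'
from h import *
p,d=imaging.read_camera("side"); cv2.imwrite("pics/s4.png",cv2.resize(p[90:190,200:340],None,fx=5,fy=5,interpolation=2)); np.savez("/tmp/s4.npz",p=p,d=d)
s=arm.observe(); print(s["eef_pos"],s["width"],s["ft_force"],s["joint_pos"])
E
```

```text
time: 8.15
eef_pos: [523.5, 248.5, 228.2]
tcp_rot: [-0.032, 3.132, 0.005]
ft_force: [0.4, -0.5, -0.5]
width: 0.528
[522.32475281 248.06638717 225.15964421] 0.5266179005667401 [-0.1656546  -0.06964938 -0.65291465] [ 3.10826606e-01  4.59109013e-01  1.42152105e+00  1.02884037e-04
  1.25583034e+00 -1.28052609e+00]
```

View pics/s4.png

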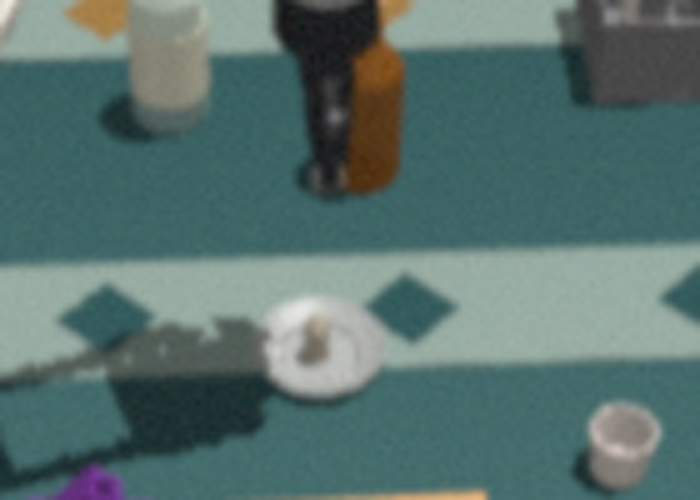

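```bash
python3 - <<'E'
from h import *
f=lambda x,y,s,o:[((x+.5)/s-.5+o[0]),((y+.5)/s-.5+o[1])]
print("crystal tip?",ray("side",f(317,318,5,(200,90)),50),"base front",ray("side",f(314,364,5,(200,90)),4))
r=down(81.25,35); z=r.as_matrix()[:,2]; t=np.array([605.5,-247,99])-3*z
print(t,z); go(t-90*z,r)
E
```

```text
crystal tip? [[520.79356873 244.54113058  50.        ]] base front [[518.65867418 237.6455296    4.        ]]
[ 603.79929738 -246.73823683  101.45745613] [ 0.56690087 -0.08725439 -0.81915204]
shift [-0.0202 -0.4876  0.0493] turn [  3.14 -34.64   9.58] rows>= 9.809123320051723
```

```bash
python3 -m handwheel '[[0.06,[-0.02,-0.03,0],[0,0,0]],[0.06,[-0.02,-0.488,0.049],[3.1,-34.6,9.6]],[0.06,[-0.02,-0.488,0.049],[3.1,-34.6,9.6]],[0.06,[-0.02,-0.488,0.049],[3.1,-34.6,9.6]],[0.06,[-0.02,-0.488,0.049],[3.1,-34.6,9.6]],[0.06,[-0.02,-0.488,0.049],[3.1,-34.6,9.6]],[0.06,[-0.02,-0.488,0.049],[3.1,-34.6,9.6]],[0.06,[-0.02,-0.488,0.049],[3.1,-34.6,9.6]],[0.06,[-0.02,-0.488,0.049],[3.1,-34.6,9.6]],[0.06,[-0.02,-0.488,0.049],[3.1,-34.6,9.6]],[0.06,[-0.02,-0.488,0.049],[3.1,-34.6,9.6]],[0.06,[-0.02,-0.488,0.049],[3.1,-34.6,9.6]],[0.06,[-0.02,-0.488,0.049],[3.1,-34.6,9.6]],[0.06,[-0.02,-0.488,0.049],[3.1,-34.6,9.6]],[0.06,[-0.02,-0.488,0.049],[3.1,-34.6,9.6]]]'
python3 - <<'E'
from h import *
p,d=imaging.read_camera("side"); cv2.imwrite("pics/s5.png",cv2.resize(p[190:290,220:350],None,fx=6,fy=6,interpolation=2)); np.savez("/tmp/s5.npz",p=p,d=d)
p,d=imaging.read_camera("top"); cv2.imwrite("pics/t5.png",cv2.resize(p[130:230,180:350],None,fx=4.5,fy=4.5,interpolation=2)); np.savez("/tmp/t5.npz",p=p,d=d)
s=arm.observe(); print(s["eef_pos"],s["width"],s["ft_force"],s["joint_pos"])
r=down(81.25,35); z=r.as_matrix()[:,2]; t=np.array([605.5,-247,99])-3*z; go(t,r)
E
```

```text
time: 9.7
eef_pos: [550.8, -238.2, 172.7]
tcp_rot: [0.193, 2.532, -0.06]
ft_force: [-0.3, 0.1, 1.0]
width: 0.529
[ 551.33695821 -238.113148    173.44354265] 0.5278409349750236 [0.5304446  0.79232055 0.10285329] [-0.67602027  0.36060993  1.92247686  0.75686455  0.42661473 -2.72613432]
shift [-0.0028 -0.0006  0.0894] turn [ 0.   -0.35  0.11] rows>= 1.7898252251143472
```

View pics/s5.png

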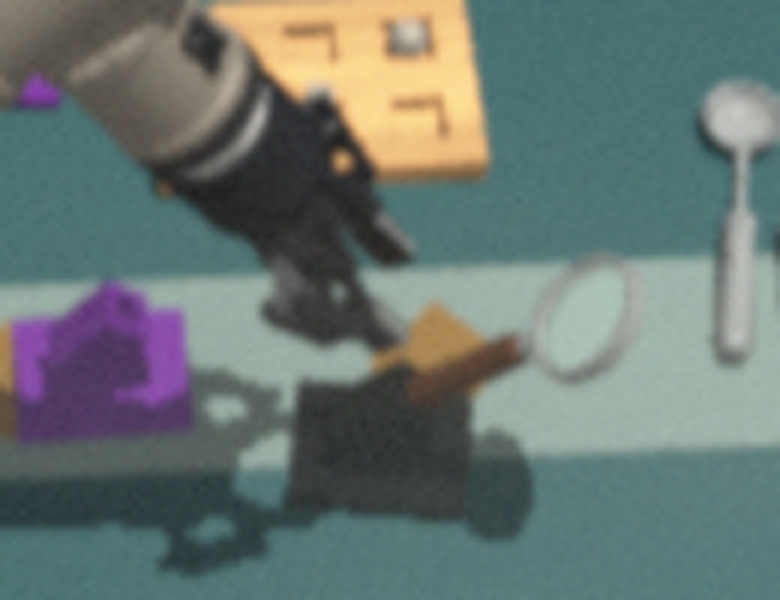

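View pics/t5.png

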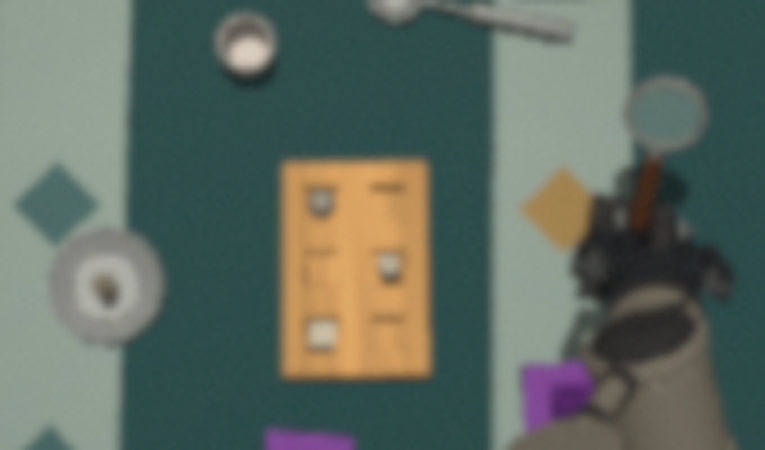

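```bash
python3 - <<'E'
from h import *
r=down(81.25,22); z=r.as_matrix()[:,2]; t=np.array([609.3,-247.6,103.6])-3*z
print(t); go(t-80*z,r)
# lens in the new pictures vs model, ring seen in t5: check lateral of handle relative to fingers
f=lambda x,y,s,o:[((x+.5)/s-.5+o[0]),((y+.5)/s-.5+o[1])]
print(ray("top",f(666,114,4.5,(180,130)),162), ray("top",f(647,190,4.5,(180,130)),105))
E
```

```text
[ 608.18925978 -247.42904073  106.38155156]
shift [-0.0268 -0.0006  0.0099] turn [-1.000e-02  1.265e+01  1.100e-01] rows>= 1.4723103873542969
[[ 657.48982001 -256.1304725   162.        ]] [[ 600.23075143 -246.72948942  105.        ]]
```

```bash
python3 -m handwheel '[[0.06,[-0.013,-0.0006,0.005],[0,6.4,0]],[0.06,[-0.027,-0.0006,0.01],[0,12.7,0]],[0.06,[-0.027,-0.0006,0.01],[0,12.7,0]],[0.06,[-0.027,-0.0006,0.01],[0,12.7,0]]]'
python3 - <<'E'
from h import *
s=arm.observe(); print(s["eef_pos"],s["width"],s["ft_force"],s["joint_pos"])
r=down(81.25,22); z=r.as_matrix()[:,2]; t=np.array([609.3,-247.6,103.6])-3*z; go(t,r)
E
```

```text
time: 10.2
eef_pos: [581.0, -243.8, 182.3]
tcp_rot: [0.205, 2.748, -0.045]
ft_force: [-0.1, 0.5, 0.5]
width: 0.533
[ 581.04079251 -243.83037832  182.25474707] 0.5330880833269197 [-0.07037354  0.45921654  0.49283797] [-0.59322805  0.43389592  1.66008207  0.24618651  0.70905345 -2.17470379]
shift [0.0032 0.0008 0.0806] turn [-0.13  0.15  0.22] rows>= 1.6132862663597514
```

Joints now have margin. Advance along the tool.

```bash
python3 -m handwheel '[[0.06,[0.001,0.0005,0.025],[0,0,0]],[0.06,[0.002,0.0005,0.05],[0,0,0]],[0.06,[0.003,0.0005,0.07],[0,0,0]],[0.06,[0.003,0.0005,0.08],[0,0,0]],[0.06,[0.003,0.0005,0.08],[0,0,0]],[0.06,[0.003,0.0005,0.08],[0,0,0]]]'
python3 - <<'E'
from h import *
p,d=imaging.read_camera("side"); cv2.imwrite("pics/s6.png",cv2.resize(p[190:290,220:350],None,fx=6,fy=6,interpolation=2))
p,d=imaging.read_camera("top"); cv2.imwrite("pics/t6.png",cv2.resize(p[140:220,290:350],None,fx=7.5,fy=7.5,interpolation=2))
s=arm.observe(); print(s["eef_pos"],s["width"],s["ft_force"],s["joint_pos"])
E
```

```text
time: 10.8
eef_pos: [605.7, -248.1, 106.2]
tcp_rot: [0.21, 2.75, -0.043]
ft_force: [-0.6, 0.2, 0.4]
width: 0.53
[ 606.03735153 -248.45133235  106.90363998] 0.5282717335194134 [ 0.54581739 -0.26756431  0.67412125] [-0.57447822  0.57216851  1.66613109  0.28748361  0.56638625 -2.20992479]
```

View pics/s6.png

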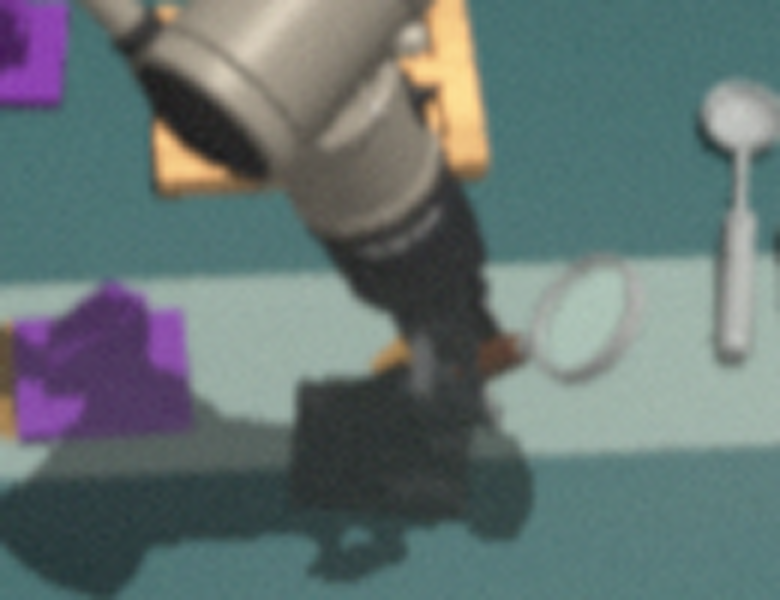

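View pics/t6.png

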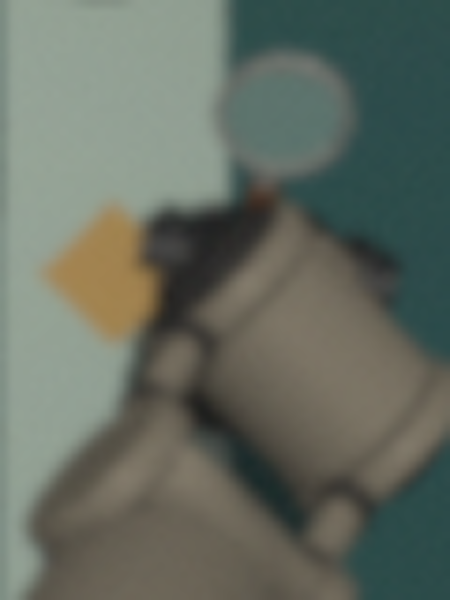

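```bash
python3 -m handwheel '[[-0.54,[0,0,0],[0,0,0]],[-0.54,[0,0,0],[0,0,0]],[-0.54,[0,0,0],[0,0,0]]]'
python3 -m handwheel '[[-0.62,[0,0,0],[0,0,0]],[-0.62,[0,0,0],[0,0,0]]]'
python3 -m handwheel '[[-1,[0,0,0],[0,0,0]],[-1,[0,0,0],[0,0,0]],[-1,[0,0,0],[0,0,0]]]'
python3 - <<'E'
from h import *
s=arm.observe(); print(s["ft_force"],s["ft_torque"],s["width"],s["eef_pos"])
M=R.from_rotvec(s["tcp_rot"]).as_matrix(); print("tool-frame force",M.T@s["ft_force"])
E
```

```text
time: 11.2
eef_pos: [605.9, -248.4, 106.1]
tcp_rot: [0.21, 2.75, -0.044]
ft_force: [0.5, 0.8, -0.3]
width: 0.231
time: 11.4
eef_pos: [606.0, -248.2, 105.9]
tcp_rot: [0.21, 2.75, -0.043]
ft_force: [-0.3, 1.2, 1.7]
width: 0.188
time: 11.7
eef_pos: [606.0, -248.0, 106.0]
tcp_rot: [0.21, 2.75, -0.042]
ft_force: [0.9, 3.6, 5.5]
width: 0.176
[0.90629801 3.60260026 5.46274116] [ 0.80257096 -0.07670467 -0.0134623 ] 0.17613031391766723 [ 606.02635242 -247.98440729  105.98168452]
tool-frame force [-2.37133124  3.69280402 -4.93777605]
```

```bash
python3 -m handwheel '[[-1,[-0.0044,0,-0.0023],[0,0,0]],[-1,[-0.0088,0,-0.0047],[0,0,0]],[-1,[-0.0132,0,-0.0070],[0,0,0]],[-1,[-0.0177,0,-0.0094],[0,0,0]],[-1,[-0.0177,0,-0.0094],[0,0,0]]]'
python3 - <<'E'
from h import *
p,d=imaging.read_camera("side"); cv2.imwrite("pics/s7.png",cv2.resize(p[190:290,220:350],None,fx=6,fy=6,interpolation=2))
s=arm.observe(); print(s["ft_force"],s["ft_torque"],s["width"],s["eef_pos"])
M=R.from_rotvec(s["tcp_rot"]).as_matrix(); print("tool-frame force",M.T@s["ft_force"], M.T@[.6353,-.0978,.766])
E
```

```text
time: 12.2
eef_pos: [619.5, -250.5, 121.8]
tcp_rot: [0.21, 2.749, -0.044]
ft_force: [1.2, 0.4, -1.3]
width: 0.17
[ 1.73879295  0.78481894 -1.73630122] [0.24815112 0.13069799 0.03765096] 0.1769753016651375 [ 619.2558127  -250.4805753   121.57769827]
tool-frame force [-0.82974001  1.04411287  2.20804063] [-0.88363054 -0.00162612 -0.46810399]
```

View pics/s7.png

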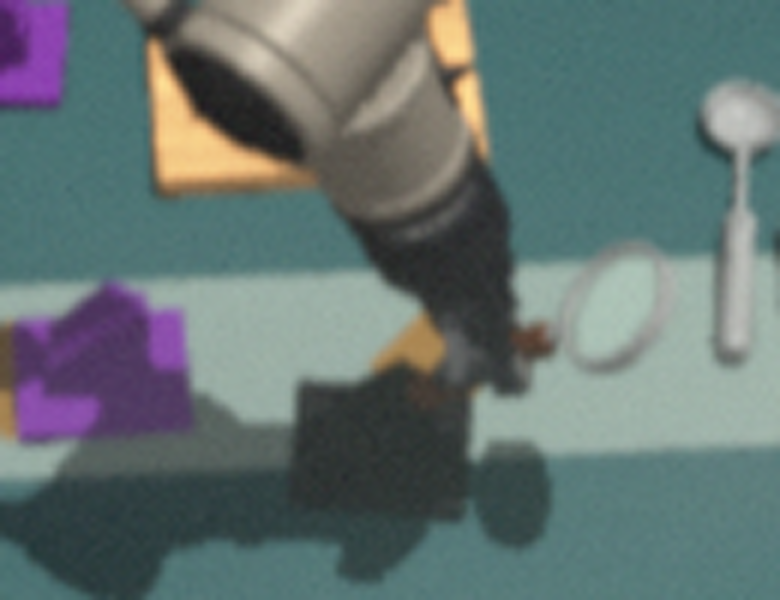

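Sliding out freely. Pull a further 80 mm along the axis.

```bash
python3 -m handwheel '[[-1,[-0.0088,0,-0.0047],[0,0,0]],[-1,[-0.0177,0,-0.0094],[0,0,0]],[-1,[-0.0265,0,-0.0140],[0,0,0]],[-1,[-0.0353,0,-0.0187],[0,0,0]],[-1,[-0.0442,0,-0.0234],[0,0,0]],[-1,[-0.053,0,-0.0281],[0,0,0]],[-1,[-0.0618,0,-0.0328],[0,0,0]],[-1,[-0.0707,0,-0.0375],[0,0,0]],[-1,[-0.0707,0,-0.0375],[0,0,0]],[-1,[-0.0707,0,-0.0375],[0,0,0]]]'
python3 - <<'E'
from h import *
p,d=imaging.read_camera("side"); cv2.imwrite("pics/s8.png",cv2.resize(p[170:290,220:350],None,fx=5,fy=5,interpolation=2)); np.savez("/tmp/s8.npz",p=p,d=d)
p,d=imaging.read_camera("top"); cv2.imwrite("pics/t8.png",cv2.resize(p[120:220,290:350],None,fx=6,fy=6,interpolation=2)); np.savez("/tmp/t8.npz",p=p,d=d)
s=arm.observe(); print(s["ft_force"],s["ft_torque"],s["width"],s["eef_pos"],s["joint_pos"])
E
```

```text
time: 13.25
eef_pos: [669.4, -257.9, 182.1]
tcp_rot: [0.21, 2.751, -0.043]
ft_force: [-0.6, -0.2, -1.4]
width: 0.174
[ 0.04372128  0.87066157 -1.91658616] [0.03741196 0.29813078 0.01037125] 0.17448143574845038 [ 668.99549766 -257.77797429  181.51024563] [-0.53068237  0.57904029  1.40384079  0.1900635   0.80954584 -2.05589459]
```

View pics/s8.png

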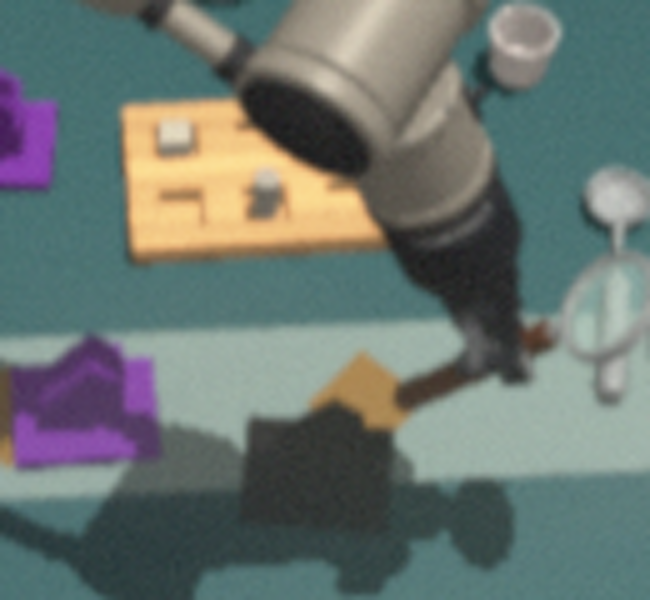

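View pics/t8.png

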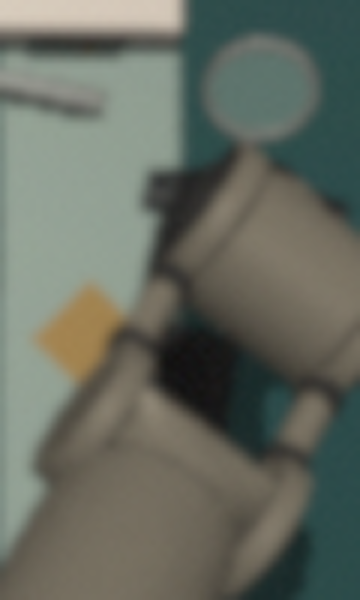

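```bash
cat >> h.py <<'E'
M0=R.from_rotvec([0.21,2.75,-0.0425])
OFF=M0.inv().apply(np.array([657.9,-255.3,161.9])-np.array([606,-248,106]))
E
python3 - <<'E'
from h import *
print("lens in tool",OFF)
r=down(90,-28)
print("d final",r.apply([-.8836,-.0016,-.468]))
print("up:");go([655,-250,215],down(85,-28))
for z in(200,120):
    t=np.array([521,247,z])-r.apply(OFF); print(t); go(t,r)
s=arm.observe(); print("lens now",s["eef_pos"]+R.from_rotvec(s["tcp_rot"]).apply(OFF))
E
```

```text
lens in tool [-69.54754828   0.61319943 -32.1632168 ]
d final [ 0.99988518 -0.0016     -0.0016056 ]
up:
shift [ 0.0014  0.0055 -0.0367] turn [ 0.14 49.9  -3.88] rows>= 5.826439077688482
[444.493444   246.38680057 204.25216133]
shift [ 0.2684  0.4641 -0.133 ] turn [ 0.42 49.81 -9.03] rows>= 11.0471804011097
[444.493444   246.38680057 124.25216133]
shift [ 0.2982  0.4642 -0.0588] turn [ 0.42 49.81 -9.03] rows>= 11.097058718853114
lens now [ 720.99963103 -265.10796595  237.30945113]
```

```bash
python3 -m handwheel '[[-1,[0,0,-0.01],[0,2,0]],[-1,[0,0,-0.018],[0,6,0]],[-1,[0,0,-0.025],[0,11,0]],[-1,[0,0.001,-0.03],[0,17,-1]],[-1,[0,0.002,-0.036],[0,23,-1.5]],[-1,[0,0.003,-0.036],[0,29,-2]],[-1,[0,0.004,-0.036],[0,35,-2.5]],[-1,[0,0.005,-0.036],[0,41,-3]],[-1,[0.001,0.0055,-0.036],[0,46,-3.5]],[-1,[0.001,0.0055,-0.036],[0,49,-3.9]],[-1,[0.001,0.0055,-0.036],[0.1,49.9,-3.9]],[-1,[0.001,0.0055,-0.036],[0.1,49.9,-3.9]]]'
python3 - <<'E'
from h import *
s=arm.observe(); print(s["ft_force"],s["width"],s["eef_pos"],s["joint_pos"])
r=down(90,-28)
for z in(200,120):
    t=np.array([521,247,z])-r.apply(OFF); go(t,r)
E
```

```text
time: 14.55
eef_pos: [656.4, -250.3, 213.0]
tcp_rot: [-0.114, -2.65, -0.03]
ft_force: [0.3, -0.3, -0.8]
width: 0.173
[ 0.34085929 -0.27085555 -0.75503255] 0.17288420642125912 [ 656.36345588 -250.25447591  212.95978433] [-0.41118717  1.09296123  0.31788493 -0.18413359  2.1904893  -1.9677537 ]
shift [0.2198 0.4765 0.1276] turn [ 2.39 -0.04 -4.35] rows>= 10.800320034817847
shift [0.1822 0.4764 0.1982] turn [ 2.39 -0.04 -4.35] rows>= 10.943683142634262
```

```bash
python3 -m handwheel '[[-1,[0.008,0.017,0.0047],[0.1,0,-0.2]],[-1,[0.023,0.049,0.013],[0.3,0,-0.5]],[-1,[0.04,0.087,0.023],[0.5,0,-0.9]],[-1,[0.058,0.125,0.0335],[0.7,0,-1.3]],[-1,[0.076,0.164,0.044],[0.9,0,-1.6]],[-1,[0.094,0.203,0.0545],[1.1,0,-1.9]],[-1,[0.112,0.242,0.065],[1.3,0,-2.3]],[-1,[0.13,0.281,0.0755],[1.5,0,-2.7]],[-1,[0.148,0.32,0.086],[1.7,0,-3]],[-1,[0.166,0.359,0.0965],[1.9,0,-3.4]],[-1,[0.184,0.398,0.107],[2.1,0,-3.8]],[-1,[0.2,0.434,0.116],[2.3,0,-4.1]],[-1,[0.212,0.46,0.123],[2.4,0,-4.3]],[-1,[0.22,0.4765,0.1276],[2.4,0,-4.35]],[-1,[0.22,0.4765,0.1276],[2.4,0,-4.35]],[-1,[0.22,0.4765,0.1276],[2.4,0,-4.35]]]'
python3 - <<'E'
from h import *
p,d=imaging.read_camera("side"); cv2.imwrite("pics/s9.png",cv2.resize(p[70:190,200:340],None,fx=5,fy=5,interpolation=2)); np.savez("/tmp/s9.npz",p=p,d=d)
p,d=imaging.read_camera("top"); cv2.imwrite("pics/t9.png",cv2.resize(p[150:250,160:260],None,fx=6,fy=6,interpolation=2)); np.savez("/tmp/t9.npz",p=p,d=d)
s=arm.observe(); print(s["ft_force"],s["width"],s["eef_pos"],s["joint_pos"])
M=R.from_rotvec(s["tcp_rot"]); L=s["eef_pos"]+M.apply(OFF); d=M.apply([-.8836,-.0016,-.468]); print("lens",L,"d",d)
for n in("side","top"): print(n,proj(n,L),proj(n,s["eef_pos"]-95*d*1))
E
```

```text
time: 16.15
eef_pos: [444.5, 245.9, 205.7]
tcp_rot: [-0.001, -2.655, 0.002]
ft_force: [-0.5, -0.2, -2.1]
width: 0.175
[ 0.5652162  -0.75175031 -2.11055741] 0.17005469401862064 [444.91809235 245.32611969 205.59847901] [ 0.27826103  0.6030907   1.32569202  0.12904603  1.68277188 -1.30655826]
lens [521.43366979 245.7901683  201.49225607] d [ 9.99881726e-01 -3.45735753e-03  3.17870348e-04]
side [[263.7701566 124.5060554]] [[217.58552623 125.09873349]]
top [[196.92279248 186.63237074]] [[195.52283069 231.9490171 ]]
```

View pics/s9.png

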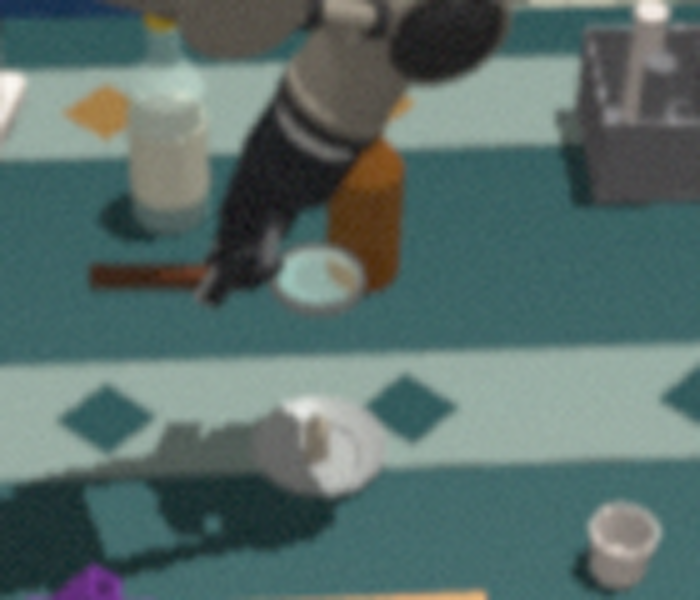

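View pics/t9.png

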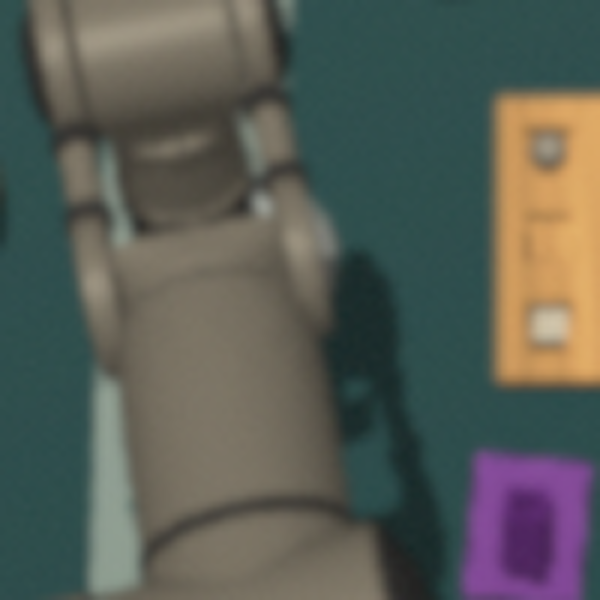

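```bash
python3 - <<'E'
from h import *
s=arm.observe(); r=down(90,-28); t=np.array([520.5,247,122])-r.apply(OFF); go(t,r)
M=R.from_rotvec(s["tcp_rot"]); print("unit world up in tool", M.inv().apply([0,0,1]))
E
```

```text
shift [-0.0363  0.0012  0.0706] turn [-0.04  0.11 -0.14] rows>= 1.5871758752046554
unit world up in tool [ 0.46777391 -0.00169942 -0.88384653]
```

```bash
python3 -m handwheel '[[-1,[-0.005,0,0.009],[0,0,0]],[-1,[-0.012,0.001,0.023],[0,0,0]],[-1,[-0.019,0.001,0.037],[0,0,0]],[-1,[-0.026,0.001,0.051],[0,0,0]],[-1,[-0.032,0.001,0.062],[0,0,0]],[-1,[-0.036,0.001,0.070],[0,0,0]],[-1,[-0.036,0.001,0.070],[0,0,0]],[-1,[-0.036,0.001,0.070],[0,0,0]],[-1,[-0.036,0.001,0.070],[0,0,0]],[-1,[-0.036,0.001,0.070],[0,0,0]]]'
python3 - <<'E'
from h import *
p,d=imaging.read_camera("side"); cv2.imwrite("pics/s10.png",cv2.resize(p[90:190,200:340],None,fx=5,fy=5,interpolation=2)); np.savez("/tmp/s10.npz",p=p,d=d)
s=arm.observe(); print(s["ft_force"],s["width"],s["eef_pos"],np.abs(s["joint_velocities"]).max())
M=R.from_rotvec(s["tcp_rot"]); L=s["eef_pos"]+M.apply(OFF); dd=M.apply([-.8836,-.0016,-.468]); print("lens",L,"d",dd,"y",M.as_matrix()[:,1])
u=proj("side",L)[0]; print(u,(u-[200,90]+.5)*5-.5)
# ring depth plane
v0,v1,u0,u1=int(u[1]-14),int(u[1]+15),int(u[0]-16),int(u[0]+17)
g=np.array([[a,b] for b in range(v0,v1) for a in range(u0,u1)]); P=world("side",d,g); k=(P[:,2]>95)&(P[:,2]<150)&(np.hypot(*(P[:,:2]-L[:2]).T)<42); P=P[k]; print(len(P),P.mean(0),P.min(0),P.max(0))
A=np.c_[P[:,:2]-P[:,:2].mean(0),np.ones(len(P))]; print("plane slopes",np.linalg.lstsq(A,P[:,2],rcond=None)[0])
E
```

```text
time: 17.25
eef_pos: [443.6, 247.5, 127.5]
tcp_rot: [-0.001, -2.655, 0.001]
ft_force: [0.5, -0.1, -1.8]
width: 0.175
[-0.06326519 -0.0756171  -1.11233605] 0.17091389593312661 [443.56279311 247.44115125 127.37103823] 0.001970984703415987
lens [520.07937555 248.03491005 123.30040418] d [ 9.99885831e-01 -1.80068021e-03  7.76157860e-04] y [ 2.01469781e-04  9.99999491e-01 -9.88828449e-04]
[263.05120583 139.26648035] [317.25602914 248.33240176]
208 [518.83438761 244.65568332 123.61632844] [484.56260367 207.63477749 112.55734599] [551.65110187 284.95025291 133.47170817]
plane slopes [-4.32637942e-02  5.41501750e-03  1.23616328e+02]
```

View pics/s10.png

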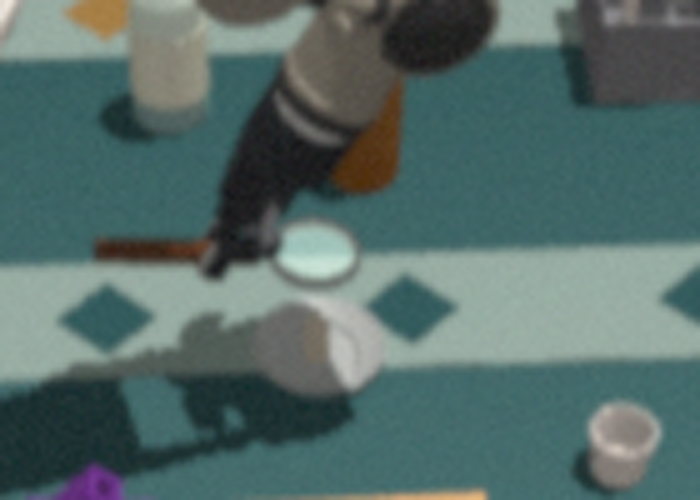

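The lens is centred at crop (317,251), where I predicted it. The depth plane is level to about 2.5°, and the crystal still stands in the dish at (318,340) below it. Handing in.

```bash
python3 -c "
from h import *
print(order.hand_in()); s=arm.observe(); print(s['time'],s['eef_pos'],s['width'])"
```

```text
the job is handed in; nothing more can be done
None
the job is handed in; nothing more can be done
```

I took the crystal out of its pocket and set it upright in the steel dish. I then drew the magnifier out of the black holder and handed in at about 17.3 s, with the magnifier held level over the crystal. No verdict was reported.

**Last checks before handing in:**
- **Lens position:** the arm pose puts the lens centre at about (520, 248, 123) mm and the depth image puts it at (519, 245, 124) mm. My camera estimate of the crystal is about (520, 247) mm, so the lens should be within about 3 mm of straight above it.
- **Level and grip:** the plane fitted to the lens depth is about 2.5° off level. The arm was still, the gripper read as holding the handle, and the wrist force was only about the magnifier's weight.
- **Crystal and other things:** the last side picture shows the crystal still standing in the dish. Nothing I could see in the pictures had moved, but I did not measure the bystanders' positions again.

**What did not agree or could not be checked:**
- **Handle tilt:** I first aimed to grip the handle with the tool tilted 35°. That brought two wrist joints close to their limits, so I backed off and used 22°.
- **Handle width:** the gripper read about 15 mm on the 16 mm handle.
- **Top view:** the arm hid the lens from the top camera, so the final alignment rests on the side camera and the arm's own pose reading.

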